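# Make up the soldering kit and the bur kit on their fitted boards

### The job

From the pieces lying on the bench, make up the two kits on their fitted boards: for soldering, the flux jar and the lighter on the board with the round well; for bur work, the bur stand and its blue cleaning brush on the board with two oblong pockets (the stand in the wide one, the brush in the narrow one). Seat every piece flat on the bottom of its pocket and let go of it; keep the flux jar and the bur stand upright all the while, and leave the pale fire brick where it is.

Things in the scene. Friction and masses are not known exactly. Their poses are not given: they have to be found in the camera images.
- soldering_board: Light wooden board with a round and an oblong felt-lined pocket; fixed, 102 (x) x 140 (y) mm, top 12 mm above its origin (centre of its underside). Pockets, centres in its x, y in mm: round well 69 across at (0, -30.5) for the jar, floor 6 mm above the origin; 92 (x) x 39 (y) at (0, 45.5) for the lighter, its length along the board's x, floor 9 mm above the origin.
- bur_board: Light wooden board with two oblong felt-lined pockets, one narrow, one wide; fixed, 129 (x) x 111 (y) mm, top 12 mm above its origin (centre of its underside). Pockets, centres in its x, y in mm, floors 6 mm above the origin: 46 (x) x 91 (y) at (-36.5, 0) for the brush; 61 (x) x 101 (y) at (29, 0) for the bur stand; both lie with their length along the board's y.
- lighter: Loose blue gas lighter lying flat, 23 mm (x) by 76 mm (y) by 13 mm high, 22 g. Origin: centre of its underside. Grip across its 23 mm, low down: its upper edges are rounded. It may drop the last 2 mm into its pocket.
- flux_jar: Loose white round jar with a black screw cap, upright, the tallest piece: body 53 mm across up to 50 mm high, cap 46 mm across, 64 mm high in all, 120 g. Origin: centre of its underside. Grip its body in the upper half, clear of its neighbours. A red tray 135 mm high bounds the stock on the right: near it close the fingers along its edge, about 0.3 rad from the base's x towards y.
- bur_stand: Loose beech block 45 mm (x) by 85 mm (y) by 22 mm high with many thin metal burs standing in it, 51 mm high with them, 160 g. Origin: centre of its underside. Grip the wooden block across its 45 mm, the burs between the fingers.
- nail_brush: Loose pale-blue plastic cleaning brush lying on its bristles on the bench (not the one in the red tray), 30 mm (x) by 75 mm (y) by 26 mm high, 30 g. Origin: centre of its underside. It is firm to the grip from 26 mm wide: grip across its short side, low or at the back.
- fire_brick: Loose pale fire brick, 60 by 95 by 32 mm, to the left of the boards; belongs to neither kit. Origin: centre of its underside.

How it is judged:
At the end, for the whole second after the job is handed in: Each of the four pieces lies in its own pocket of its own board: within 12 mm of the pocket centre along the board's x and y, at most 3 mm (the lighter 1.8 mm) above the pocket floor, level within 0.06 rad, released and at rest (x of flux_jar in the frame of soldering_board between -0.012 and 0.012 m and y of flux_jar in the frame of soldering_board between -0.0425 and -0.0185 m and z of flux_jar in the frame of soldering_board below 0.009 m and angle between each of flux_jar, lighter, nail_brush, bur_stand's own z axis and vertical below 0.06 rad and linear speed of each of flux_jar, lighter, nail_brush, bur_stand below 0.02 m/s and x of lighter in the frame of soldering_board between -0.012 and 0.012 m and y of lighter in the frame of soldering_board between 0.0335 and 0.0575 m and z of lighter in the frame of soldering_board below 0.0108 m and x of nail_brush in the frame of bur_board between -0.0485 and -0.0245 m and y of nail_brush in the frame of bur_board between -0.012 and 0.012 m and z of each of nail_brush, bur_stand in the frame of bur_board below 0.009 m and x of bur_stand in the frame of bur_board between 0.017 and 0.041 m and y of bur_stand in the frame of bur_board between -0.012 and 0.012 m); the robot touches nothing.
It fails at once if the flux jar is tipped over (more than 0.5 rad) (angle between flux_jar's own z axis and vertical above 0.5 rad).
It fails at once if the bur stand is tipped over (more than 0.5 rad) (angle between bur_stand's own z axis and vertical above 0.5 rad).
It fails at once if the fire brick is moved by more than 30 mm (distance of fire_brick from where it was at the start of the episode above 0.03 m).
It also fails if it takes over 88 s, if anything falls off the work surface, if the arm or the gripper's body presses on something with over 40 N, if the wrist force passes 120 N, or if a joint passes its speed limit or range.

### The arm

A 7-joint arm with a two-finger parallel gripper is mounted at the origin on a cart in front of the work surface, level with it; the furniture and walls round the work are solid. World frame = base frame: x ahead of the robot, y to its left, z up, the work surface at z = 0. Lengths are in m, angles in rad, forces in N, time in s.
With the tool pointing down it reaches from about 0.375 to 0.925 m from the base axis. Payload 3.1 kg.
Tool frame: the origin (TCP) lies between the finger pads; the fingertips stand 19 mm ahead of it and the grasp point (between the pads) is the TCP (manip.tip_extent is the distance from the TCP to the fingertips, in m); z points along the fingers, y is the line along which they close (so a half turn about z gives the same grasp; the last joint's range is limited). The gripper opens to 85 mm and grips with 20 to 120 N. Pads are 22 mm wide; open, the fingers measure 114 mm over their backs; the gripper's body (76 mm by 85 mm) begins 54 mm behind the grasp point. The pads swing forward as they close: fully open they stand 13 mm farther back than shut.
Start: joints at [1.228, 0.383, 0.044, 1.598, -0.018, 1.161, -0.05], TCP at [0.158, -0.631, 0.25] pointing down, gripper open.
Joint ranges: [-2.61, 2.61], [-0.41, 2.15], [-1.48, 1.57], [0, 2.5], [-1.57, 4.71], [0.05, 1.97], [-2.85, 2.85]. Speed limits (rad/s): [2.79, 2.79, 3.14, 3.14, 3.14, 3.14, 3.14].

### API

Orientations are given as [roll, pitch, yaw] about the fixed x, y, z axes, in that order (R = Rz(yaw) Ry(pitch) Rx(roll)).
In Python, from rig import manip gives the robot as it stands. Calls block until the motion is done:
- manip.move_pose(position, orientation): joint-space move of the TCP to a pose.
- manip.move_l(position, max_speed=0.15, rot=None, contact_N=None): straight line of the TCP; rot=None keeps the orientation; max_speed is the mean speed in m/s. With contact_N (N) it stops when the force on the tool has changed by that much, and returns True; else False.
- manip.move_joints(angles): joint-space move.
- manip.set_gripper(opening, effort=None): opening from 0.0 (shut) to 1.0 (fully open); effort is the grip in N (None keeps the last); returns when the fingers have stopped.
- manip.dwell(seconds).
- manip.solve_ik(position, orientation): joint angles nearest the present ones, or None.
- manip.read_state(): the state.
- manip.get_image(name): name is "side" or "top"; returns a dict with "img" (480x640x3 uint8, red, green, blue), "fx", "fy", "cx", "cy" (pixels), "R" (3x3) and "t" (3): a world point X has camera coordinates R X + t. Camera axes: x right, y down, z forward; pixel columns grow to the right and rows downward; lengths in m; the calibration is good to about 2 mm. A picture is of the moment at which its call begins. There is no depth.
A pose or a line that the arm cannot do raises manip.IKError and nothing moves.
- manip.hand_in(): hands the job in; it is judged then, once.
The state is a dict: "t": time; "q": joint angles; "qd": joint speeds; "joint_efforts": joint torques, N m; "tcp_pos": TCP position; "tcp_rot": TCP orientation; "wrist_force": force on the tool from outside, world axes, zero at the start; "ft_torque": the same for the moment, N m; "gripper_width": opening from 0.0 (shut) to 1.0 (fully open); "grasp_force": force on a finger pad.
Only numpy, scipy, OpenCV 4.12 (cv2) and the standard library are available. Lean on these libraries where they do the work, as an engineer would, in place of code of your own. Each camera call takes 0.05 s, during which the arm holds its last target. There are 200 camera calls.

## Working session

There is one attempt and no reset: what is moved stays moved. The work goes in short steps, each a Python script; the robot and the scene stay as the last script left them, time stands still between calls to the robot, and variables do not carry over. Pictures are saved under pics/ and viewed, at most 14 in all, crops included, and the job is handed in when it is done.

```bash
ls; mkdir -p pics; python3 - <<'E'
from rig import manip
import cv2,numpy as np,pickle
d={}
for n in("top","side"):
    r=manip.get_image(n); d[n]=r
    cv2.imwrite(f"pics/{n}0.png",r["img"][:,:,::-1])
    print(n,r["fx"],r["fy"],r["cx"],r["cy"],np.round(r["R"],3).tolist(),np.round(r["t"],3), -np.array(r["R"]).T@r["t"])
pickle.dump(d,open("v0.pkl","wb"))
s=manip.read_state();print(s["t"],s["tcp_pos"],s["tcp_rot"],manip.tip_extent,s["gripper_width"])
E
```

```text
pics
top 479.04836609035544 479.04836609035544 325.70316460499214 246.56187902665044 [[0.002, -1.0, -0.02], [-0.997, -0.0, -0.083], [0.083, 0.02, -0.996]] [0.277 0.515 1.014] [0.42877328 0.25701954 1.05833522]
side 446.69165021463385 446.69165021463385 325.67743668375033 243.11113097393425 [[0.953, -0.303, 0.004], [-0.187, -0.6, -0.778], [0.238, 0.741, -0.628]] [-0.401  0.259  0.557] [ 0.2980475  -0.37853119  0.55332996]
0.1 [ 0.15732926 -0.62980523  0.24895589] [-3.13909706e+00  1.15718778e-04  2.44848226e-01] 0.019 1.003668773466302
```

View pics/top0.png

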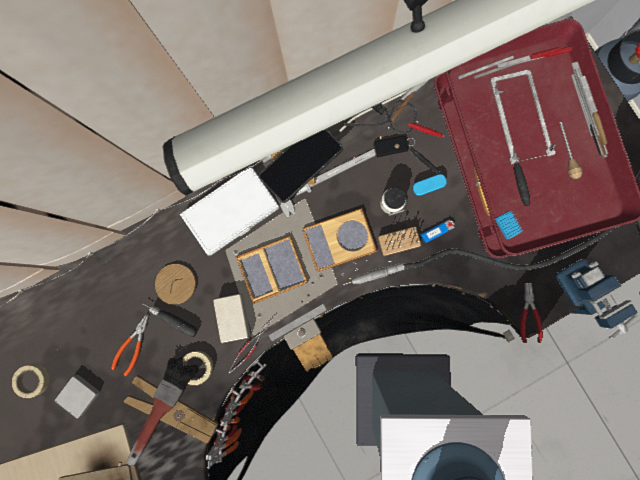

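View pics/side0.png

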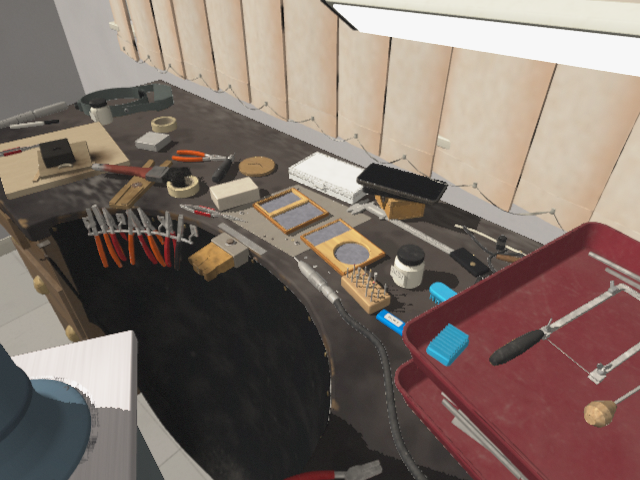

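Top view: soldering board about (338,238), bur board (271,270), jar (395,200), stand (400,238), lighter (438,230), brush (429,184), brick (230,318). In the side view the jar is at (407,268), the stand (366,290), the lighter (392,322) and the brush (442,292), with its right part hidden by the tray. I'll enlarge both.

```bash
python3 - <<'E'
import cv2
a=cv2.imread("pics/top0.png")[160:320,225:480];cv2.imwrite("pics/topc.png",cv2.resize(a,None,fx=3,fy=3,interpolation=cv2.INTER_CUBIC))
a=cv2.imread("pics/side0.png")[170:350,240:490];cv2.imwrite("pics/sidec.png",cv2.resize(a,None,fx=3.2,fy=3.2,interpolation=cv2.INTER_CUBIC))
E
```

```text
(no output)
```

View pics/topc.png

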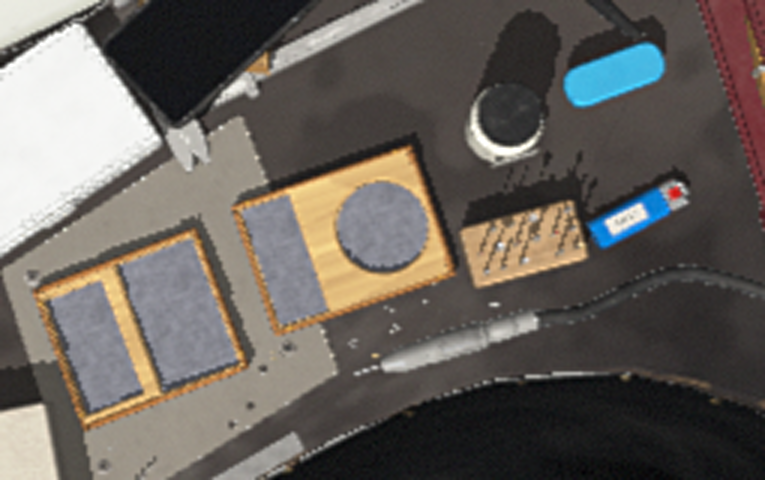

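View pics/sidec.png

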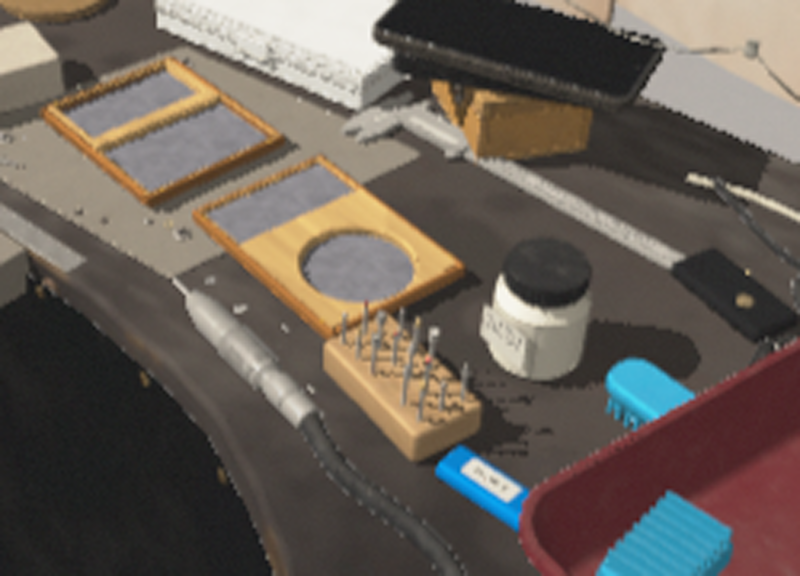

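```bash
cat > vis.py <<'E'
import cv2,numpy as np
def ray(v,uv):
    d=np.array([(uv[0]-v["cx"])/v["fx"],(uv[1]-v["cy"])/v["fy"],1.]);R=np.array(v["R"]);return -R.T@np.array(v["t"]),R.T@d
def plane(v,uv,z):
    c,d=ray(v,uv);return c+d*(z-c[2])/d[2]
def tri(va,a,vb,b):
    c1,d1=ray(va,a);c2,d2=ray(vb,b)
    s=np.linalg.lstsq(np.c_[d1,-d2],c2-c1,rcond=None)[0];p,q=c1+s[0]*d1,c2+s[1]*d2
    return (p+q)/2,np.linalg.norm(p-q)
def blobs(v,roi,lo,hi,n=1,k=3):
    x0,y0,x1,y1=roi;S=4
    im=cv2.resize(v["img"][y0:y1,x0:x1],None,fx=S,fy=S,interpolation=cv2.INTER_CUBIC)
    m=cv2.inRange(cv2.cvtColor(im,cv2.COLOR_RGB2HSV),np.array(lo),np.array(hi))
    m=cv2.morphologyEx(m,cv2.MORPH_CLOSE,np.ones((k*S,k*S)));m=cv2.morphologyEx(m,cv2.MORPH_OPEN,np.ones((2*S,2*S)))
    cs=sorted(cv2.findContours(m,cv2.RETR_EXTERNAL,cv2.CHAIN_APPROX_NONE)[0],key=cv2.contourArea)[::-1][:n]
    return [(c[:,0,:]+.5)/S-.5+np.array([x0,y0]) for c in cs]
def rect(v,c,z):
    """min-area rectangle of a contour cast on plane z: centre, sizes, angle of the long side"""
    P=np.array([plane(v,p,z)[:2] for p in c]).astype(np.float32)
    (cx,cy),(w,h),a=cv2.minAreaRect((P*1000))
    if w<h:w,h,a=h,w,a+90
    return np.array([cx,cy])/1000,(round(w,1),round(h,1)),np.deg2rad((a+90)%180-90)
E
python3 - <<'E'
import pickle,cv2,numpy as np
from vis import *
np.set_printoptions(precision=4,suppress=True)
d=pickle.load(open("v0.pkl","rb"));T,S=d["top"],d["side"]
for n,(u,w) in dict(feltT=(T,(353,235)),woodT=(T,(333,222)),standT=(T,(386,247)),briT=(T,(430,184)),ligT=(T,(425,238)),mat=(T,(320,290)),feltS=(S,(352,253)),standS=(S,(355,292)),woodS=(S,(325,250)),brS=(S,(437,290)),liS=(S,(383,316)),benchT=(T,(385,270)),capT=(T,(395,198)),shT=(T,(400,170))).items():
    print(n,cv2.cvtColor(u["img"],cv2.COLOR_RGB2HSV)[w[1],w[0]])
print("jar cap tri",tri(T,(395.3,197.7),S,(410.9,251.9)))
felt=((100,20,70),(130,110,200))
for nm,v,roi,z in(("T",T,(230,200,380,310),.012),("S",S,(250,180,390,275),.012)):
    for c in blobs(v,roi,*felt,n=4,k=1): print("felt",nm,c.min(0),c.max(0),*rect(v,c,z))
for nm,v,roi in(("T",T,(405,165,455,205)),("S",S,(425,275,460,310))):
    for c in blobs(v,roi,(92,120,120),(108,255,255)):print("brush",nm,c.min(0),c.max(0),*rect(v,c,.026))
for nm,v,roi in(("T",T,(415,210,462,250)),("S",S,(370,305,408,340))):
    for c in blobs(v,roi,(100,120,80),(118,255,255)):print("lighter",nm,c.min(0),c.max(0),*rect(v,c,.013))
for nm,v,roi in(("T",T,(376,220,424,260)),):
    for c in blobs(v,roi,(8,50,90),(25,255,255),k=4):print("stand",nm,c.min(0),c.max(0),*rect(v,c,.022))
E
```

```text
feltT [117  17 149]
woodT [ 20 110 235]
standT [ 16 103 200]
briT [ 98 179 226]
ligT [102 241 222]
mat [ 17  31 156]
feltS [143   7 144]
standS [ 17 110 216]
woodS [ 19 124 224]
brS [ 97 180 217]
liS [101 242 203]
benchT [ 26  13 142]
capT [170  14  56]
shT [ 8 24 42]
jar cap tri (array([0.6142, 0.1311, 0.0654]), np.float64(0.00032537115867836865))
felt T [265.625 248.625] [267.625 251.625] [0.508  0.4074] (6.7, 4.4) 0.011955780056260464
felt T [279.625 287.375] [281.875 289.625] [0.4241 0.3756] (4.9, 4.9) -1.5687842569665882
felt T [318.625 265.125] [320.625 267.375] [0.4727 0.2909] (4.9, 4.4) 0.0027561732915218815
felt T [323.875 263.625] [326.125 265.375] [0.4765 0.2792] (4.9, 3.8) -1.569772309236582
brush T [412.875 174.375] [446.625 195.625] [0.6491 0.0512] (75.9, 30.7) -1.21426087546009
brush S [429.375 282.125] [456.375 303.125] [0.6383 0.0646] (46.0, 40.2) 0.28742532249330066
lighter T [421.125 222.875] [448.375 242.875] [0.5455 0.0396] (61.0, 23.3) -1.0847264510933445
lighter S [376.125 309.125] [404.875 335.375] [0.5435 0.0385] (55.3, 27.0) -1.0837449763631093
stand T [375.625 226.875] [421.125 256.375] [0.5254 0.1197] (92.4, 46.5) -1.3067661587533992
```

```bash
cat > m2.py <<'E'
import pickle,cv2,numpy as np
from vis import *
np.set_printoptions(precision=4,suppress=True)
d=pickle.load(open("v0.pkl","rb"));T,S=d["top"],d["side"]
fT=lambda x,y:(225-1/3+x/3,160-1/3+y/3); fS=lambda x,y:(240-.34+x/3.2,170-.34+y/3.2)
for n,a,b in(("A",(578,200),(480,402)),("B",(588,257),(412,437)),("D",(475,287),(325,340)),
  ("lighter near end top",(592,226),(467,448)),("solwell ctr",(381,225),(358,266)),("sol far corner",(410,148),(321,157)),("sol right",(455,272),(464,266)),("sol left-low",(281,330),(195,213)),
  ("bur topright",(197,231),(281,138)),("bur topleft",(38,292),(167,60)),("bur botleft",(86,426),(45,110)),("bur botright",(245,363),(151,200)),("brush left end",(565,92),(606,380))):
    if n=="sol far corner": print(n,plane(T,fT(*a),.012)); continue
    print(n,*tri(T,fT(*a),S,fS(*b)),plane(T,fT(*a),.012))
# boards: wood outline (outer contour) and pockets as holes
for nm,roi in(("bur",(232,230,310,306)),("sol",(300,202,380,274))):
    x0,y0,x1,y1=roi;k=4
    im=cv2.resize(T["img"][y0:y1,x0:x1],None,fx=k,fy=k,interpolation=cv2.INTER_CUBIC)
    m=cv2.inRange(cv2.cvtColor(im,cv2.COLOR_RGB2HSV),(10,65,90),(28,255,255))
    cs,h=cv2.findContours(m,cv2.RETR_CCOMP,cv2.CHAIN_APPROX_NONE)
    for c,hh in zip(cs,h[0]):
        if cv2.contourArea(c)>600:
            c=(c[:,0,:]+.5)/k-.5+np.array([x0,y0]);print(nm,"hole" if hh[3]>=0 else "outer",*rect(T,c,.012))
c=blobs(T,(415,205,465,250),(100,120,80),(118,255,255))[0]
u=np.array([np.cos(-1.0847),np.sin(-1.0847)]);P=np.array([plane(T,p,.013)[:2] for p in c])@u
print("blue extent",P.min(),P.max(),"tip",plane(T,fT(692,187),.013)[:2]@u, "perp",plane(T,fT(692,187),.013))
E
python3 m2.py
```

```text
A [0.5573 0.0801 0.028 ] 0.0021813227309435347 [0.5604 0.0769 0.012 ]
B [0.5169 0.0724 0.0227] 0.0016045253793243012 [0.5186 0.0702 0.012 ]
D [0.4969 0.1533 0.0225] 0.0018702695306469907 [0.4967 0.1525 0.012 ]
lighter near end top [0.5428 0.0665 0.0121] 0.003175987038903415 [0.5413 0.067  0.012 ]
solwell ctr [0.5423 0.2207 0.0094] 3.6870572573729245e-05 [0.5421 0.2208 0.012 ]
sol far corner [0.5989 0.1993 0.012 ]
sol right [0.5376 0.1568 0.0611] 0.07292310208398123 [0.5076 0.167  0.012 ]
sol left-low [0.464  0.2939 0.0128] 0.002497239155993667 [0.4652 0.2937 0.012 ]
bur topright [0.5378 0.3555 0.0122] 0.00022725500909700382 [0.5377 0.3555 0.012 ]
bur topleft [0.4916 0.4721 0.0115] 0.0025778567334468197 [0.4928 0.4718 0.012 ]
bur botleft [0.3956 0.4351 0.0116] 0.0005230267658597968 [0.3954 0.4351 0.012 ]
bur botright [0.4412 0.32   0.0089] 0.00010207401164841834 [0.4412 0.3198 0.012 ]
brush left end [0.6372 0.0868 0.014 ] 0.005860474875650174 [0.6404 0.0853 0.012 ]
bur outer [0.466  0.3969] (131.0, 112.5) -1.2036494768071557
bur hole [0.4528 0.4307] (89.8, 46.4) 0.37643722087145504
bur hole [0.4766 0.3693] (100.3, 60.7) 0.3625410127509897
bur outer [0.5302 0.3196] (50.1, 7.4) 0.30924822986130507
sol outer [0.5307 0.2485] (141.4, 103.7) -1.240020334393395
sol hole [0.5164 0.2917] (91.8, 38.9) 0.3321264148112534
sol hole [0.5409 0.2201] (66.9, 66.8) -0.7851230588568431
blue extent 0.18931483328023108 0.2503387152509489 tip 0.2713856119030777 perp [ 0.5698 -0.0059  0.013 ]
```

```bash
cat > arm.py <<'E'
from rig import manip
import numpy as np
PI=np.pi
def wrap(a): return (a+PI)%(2*PI)-PI
def rot(closing,ref):
    """tool-down orientation closing along `closing`, half-turn option nearest yaw ref"""
    y=wrap(closing-PI/2); y=min((y,wrap(y+PI)),key=lambda k:abs(k-ref)); return [PI,0,y]
def ok(p,r): return manip.solve_ik(p,r)
E
python3 - <<'E'
import pickle
from vis import *; from arm import *
np.set_printoptions(precision=3,suppress=True)
d=pickle.load(open("v0.pkl","rb"));T,S=d["top"],d["side"]
fT=lambda x,y:(225-1/3+x/3,160-1/3+y/3)
a,b=plane(T,fT(700,5),.135)[:2],plane(T,fT(760,200),.135)[:2]
n=np.array([-(b-a)[1],(b-a)[0]]);n/=np.linalg.norm(n);n*=np.sign(n@(np.array([.6,.1])-a))
print("rim",a,b,"dir",np.arctan2(*(a-b)[::-1]))
for k,p in dict(lighter=(.5497,.0316),brush=(.6491,.0512),jar=(.6142,.1311)).items():print(k,"to rim",n@(np.array(p)-a))
print("lamp end",*tri(T,(182,190),S,(332,4)),*tri(T,(168,142),S,(322,0)))
for k,(x,y,c) in dict(lig=(.5497,.0316,.486),obl=(.5164,.2917,.331+PI/2),stand=(.5267,.1175,.256),wide=(.4766,.3693,.367+PI/2),brush=(.6491,.0512,.357),nar=(.4528,.4307,.367+PI/2),jar=(.6142,.1311,.3),well=(.5409,.2201,.331)).items():
    for e in(0,PI):
        r=[PI,0,wrap(c-PI/2+e)]
        for z in(.03,.22):
            print(k,z,round(r[2],2),manip.solve_ik([x,y,z],r))
E
```

```text
rim [0.673 0.017] [ 0.545 -0.019] dir 0.27238032291568404
lighter to rim 0.04698257229214872
brush to rim 0.03911892255771996
jar to rim 0.12546223429899628
lamp end [0.574 0.475 0.382] 0.015537820426171795 [0.604 0.503 0.389] 0.062135755017811635
lig 0.03 -1.08 [-0.869  0.726  0.923  2.007 -0.805  0.824 -2.13 ]
lig 0.22 -1.08 [-1.074  0.427  1.164  1.907 -0.442  1.098 -2.389]
lig 0.03 2.06 [ 0.402  0.595 -0.64   1.948  0.506  0.763 -0.046]
lig 0.22 2.06 [ 0.559  0.331 -0.809  1.838  0.269  1.086  0.137]
obl 0.03 0.33 [-0.037  0.674 -0.686  1.843  0.566  0.83  -2.251]
obl 0.22 0.33 [ 0.107  0.441 -0.862  1.735  0.366  1.135 -2.105]
obl 0.03 -2.81 [ 0.205  0.86  -1.039  1.832  0.889  1.     0.683]
obl 0.22 -2.81 [ 0.22   0.511 -1.031  1.731  0.472  1.173  0.958]
stand 0.03 -1.31 [ 0.667  0.968 -1.254  1.958  1.071  1.102  2.328]
stand 0.22 -1.31 [-1.36   0.582  1.391  1.935 -0.627  1.171 -2.614]
stand 0.03 1.83 [ 0.438  0.684 -0.891  1.966  0.719  0.843 -0.597]
stand 0.22 1.83 [ 0.58   0.384 -1.036  1.856  0.368  1.11  -0.336]
wide 0.03 0.37 [-0.171  0.697 -0.707  1.817  0.589  0.85  
[... 565 characters left out ...]
 0.372 -0.174  1.682  0.071  1.094 -2.085]
nar 0.03 -2.77 [-0.069  0.908 -1.04   1.752  0.905  1.043  0.49 ]
nar 0.22 -2.77 [ 0.046  0.713 -1.245  1.648  0.699  1.3    0.612]
jar 0.03 -1.27 [-1.07   1.017  1.141  1.819 -1.07   1.078 -2.345]
jar 0.22 -1.27 [-1.175  0.824  1.373  1.722 -0.836  1.324 -2.468]
jar 0.03 1.87 [ 0.278  0.742 -0.726  1.753  0.616  0.889 -0.421]
jar 0.22 1.87 [ 0.452  0.562 -0.976  1.646  0.493  1.201 -0.336]
well 0.03 -1.24 [ 0.455  1.033 -1.255  1.851  1.097  1.162  2.264]
well 0.22 -1.24 [ 0.477  0.615 -1.24   1.749  0.616  1.236  2.548]
well 0.03 1.9 [ 0.235  0.746 -0.878  1.859  0.733  0.896 -0.671]
well 0.22 1.9 [ 0.379  0.506 -1.063  1.752  0.478  1.171 -0.493]
```

```bash
cat >> arm.py <<'E'
ZT=.20
def st(msg):
    s=manip.read_state();print(msg,"t=%.1f"%s["t"],np.round(s["tcp_pos"],4),"w=%.3f"%s["gripper_width"],"g=%.1f"%s["grasp_force"],np.round(s["wrist_force"],1),flush=True)
    return s
def pick(c,yaw,off,z,opening,effort,shut=0.):
    """c: piece centre; off: grip offset vector (x, y) from it"""
    g=np.array(c)+off; r=[PI,0,yaw]
    manip.set_gripper(opening,effort); manip.move_pose([*g,ZT],r)
    manip.move_l([*g,z+.03],.3)
    hit=manip.move_l([*g,z],.06,contact_N=6); st(f"down hit={hit}")
    if hit: return False
    manip.set_gripper(shut,effort); st("gripped")
    manip.move_l([*g,ZT],.2); s=st("lifted"); return s["gripper_width"]
def place(p,yaw,yaw0,off,z,release):
    d=yaw-yaw0; R=np.array([[np.cos(d),-np.sin(d)],[np.sin(d),np.cos(d)]]); g=np.array(p)+R@np.array(off)
    manip.move_pose([*g,ZT],[PI,0,yaw]); st("over")
    manip.move_l([*g,z+.03],.3)
    hit=manip.move_l([*g,z],.05,contact_N=6); st(f"placed hit={hit}")
    manip.set_gripper(release); manip.dwell(.2); manip.move_l([*g,ZT],.25); st("up")
E
python3 - <<'E'
from arm import *
u=.010*np.array([np.cos(2.057),np.sin(2.057)])
print(pick((.5497,.0316),2.057,u,.022,.5,30))
E
```

```text
down hit=False t=4.6 [0.5449 0.0406 0.0218] w=0.498 g=0.0 [ 0.9 -0.8 -0.1]
gripped t=4.9 [0.5456 0.0406 0.0225] w=0.255 g=30.6 [ 0.1 -0.2  1.2]
lifted t=6.0 [0.5439 0.0401 0.1987] w=0.252 g=30.4 [-0.1 -0.3 -0.9]
0.2521306301805389
```

```bash
python3 - <<'E'
from arm import *
import cv2
u=.010*np.array([np.cos(2.057),np.sin(2.057)])
place((.5164,.2917),.331+PI,2.057,u,.0325,.42)
# stand
y=.256+PI/2
if pick((.5267,.1175),y,np.zeros(2),.027,.76,50):
    for n in("top","side"):cv2.imwrite(f"pics/{n}1.png",manip.get_image(n)["img"][:,:,::-1])
E
python3 -c "
import cv2
a=cv2.imread('pics/top1.png')[160:320,225:480];b=cv2.imread('pics/side1.png')[130:350,240:490]
cv2.imwrite('pics/c1.png',cv2.vconcat([cv2.resize(a,(470,295)),cv2.resize(b,(470,305))]))"
```

```text
over t=7.0 [0.5073 0.2867 0.1988] w=0.254 g=30.4 [-0.2 -0.5  0.2]
placed hit=True t=8.2 [0.5063 0.2877 0.0315] w=0.256 g=30.9 [-0.4  0.4  4.4]
up t=9.5 [0.5063 0.2874 0.1987] w=0.421 g=0.0 [-1.3  0.1 -0.3]
down hit=False t=12.3 [0.5265 0.1175 0.0268] w=0.759 g=0.0 [ 0.1  0.2 -1.2]
gripped t=12.6 [0.5277 0.1179 0.0278] w=0.510 g=52.5 [0.7 0.1 2.8]
lifted t=13.6 [0.5254 0.1169 0.1985] w=0.509 g=52.1 [-0.1  0.6 -1.5]
```

View pics/c1.png

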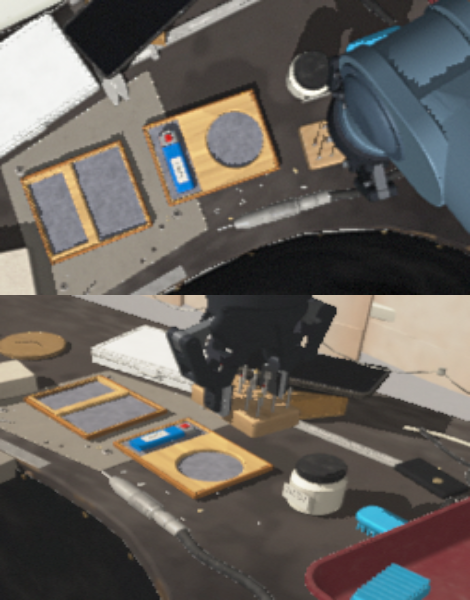

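The lighter lies in its oblong pocket (top crop, about (178,165)) and the stand hangs upright in the gripper. Next: place the stand, then pick the brush.

```bash
python3 - <<'E'
from arm import *
place((.4766,.3693),.367+PI,.256+PI/2,np.zeros(2),.0335,.66)
y=.357+PI/2;u=.015*np.array([np.cos(y),np.sin(y)])
print(pick((.6491,.0512),y,u,.026,.62,35))
E
```

```text
over t=14.7 [0.4772 0.3678 0.1989] w=0.509 g=52.0 [-0.  -1.  -1.2]
placed hit=True t=15.9 [0.4763 0.3687 0.0339] w=0.510 g=52.7 [ 0.3 -0.   4.4]
up t=17.2 [0.4761 0.3682 0.1986] w=0.663 g=0.0 [ 0.3 -0.   0.4]
down hit=False t=20.0 [0.6437 0.0653 0.0257] w=0.620 g=0.0 [-0.2  0.1  0.1]
gripped t=20.4 [0.6445 0.0655 0.0267] w=0.291 g=34.8 [0.5 0.2 1.8]
lifted t=21.4 [0.6427 0.0647 0.1983] w=0.295 g=34.6 [-0.7  0.  -0.5]
0.2947877769599949
```

```bash
python3 - <<'E'
from arm import *
import cv2
y=.357+PI/2;u=.015*np.array([np.cos(y),np.sin(y)])
place((.4528,.4307),.367+PI,y,u,.0330,.42)
print(pick((.6142,.1311),.3+PI/2,np.zeros(2),.040,.88,50))
for n in("top","side"):cv2.imwrite(f"pics/{n}2.png",manip.get_image(n)["img"][:,:,::-1])
a=cv2.imread('pics/top2.png')[160:320,225:480];b=cv2.imread('pics/side2.png')[130:350,240:490]
cv2.imwrite('pics/c2.png',cv2.vconcat([cv2.resize(a,(470,295)),cv2.resize(b,(470,305))]))
E
```

```text
over t=22.9 [0.4406 0.4238 0.1995] w=0.295 g=34.5 [ 0.  -0.9  0.8]
placed hit=True t=24.1 [0.4385 0.4246 0.0327] w=0.296 g=35.0 [ 0.2 -0.7  3.7]
up t=25.4 [0.4384 0.4242 0.1985] w=0.420 g=0.0 [-0.3  0.4 -1.4]
down hit=False t=28.4 [0.614  0.1311 0.0397] w=0.884 g=0.0 [-0.4  0.3 -0.5]
gripped t=28.8 [0.6151 0.1316 0.041 ] w=0.581 g=52.2 [-0.1  0.5  2.6]
lifted t=29.7 [0.613  0.1303 0.1983] w=0.584 g=51.9 [-0.4  0.3 -1.6]
0.5838471555941633
```

View pics/c2.png

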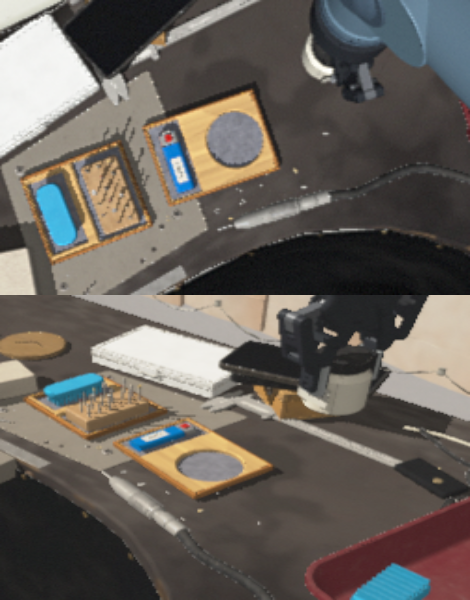

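Brush and stand are in their pockets and the jar hangs upright in the gripper. Next: place the jar, clear the arm, then measure all four.

```bash
python3 - <<'E'
from arm import *
from vis import *
import pickle
np.set_printoptions(precision=4,suppress=True)
place((.5409,.2201),.331+PI/2,.3+PI/2,np.zeros(2),.0468,.75)
manip.move_pose([.45,-.15,.3],[PI,0,1.5])
d={n:manip.get_image(n) for n in("top","side")};pickle.dump(d,open("v3.pkl","wb"));T,S=d["top"],d["side"]
st("end")
def loc(name,xy,pc,ang): # offset from pocket centre along/across pocket length
    e=xy-np.array(pc);u=np.array([np.cos(ang),np.sin(ang)]);print(name,xy,"along %.1f across %.1f mm"%(1e3*e@u,1e3*(e@[-u[1],u[0]])))
c=blobs(T,(232,245,280,300),(92,120,120),(108,255,255))[0];r=rect(T,c,.032);print(r);loc("brush",r[0],(.4528,.4307),.367)
c=blobs(T,(300,215,335,275),(100,120,80),(118,255,255),k=6)[0];r=rect(T,c,.022);print(r);loc("lighter blue",r[0],(.5164,.2917),.331)
a=cv2.resize(T["img"][205:310,230:385],None,fx=5,fy=5,interpolation=cv2.INTER_CUBIC)
b=cv2.resize(S["img"][170:285,250:410],None,fx=5,fy=5,interpolation=cv2.INTER_CUBIC)
cv2.imwrite("pics/t3.png",a[:,:,::-1]);cv2.imwrite("pics/s3.png",b[:,:,::-1])
E
```

```text
over t=30.3 [0.5393 0.2214 0.1993] w=0.581 g=51.9 [ 0.2  0.2 -1. ]
placed hit=True t=31.5 [0.5404 0.2196 0.047 ] w=0.580 g=52.5 [-0.  -0.5  4.9]
up t=32.7 [0.5401 0.2192 0.1987] w=0.750 g=0.0 [ 0.4 -0.1 -1. ]
end t=34.3 [ 0.4505 -0.1484  0.2997] w=0.751 g=0.0 [ 0.  -0.5 -0.5]
(array([0.4497, 0.4278]), (74.5, 30.6), np.float64(0.3864356264204804))
brush [0.4497 0.4278] along -4.0 across -1.6 mm
(array([0.5054, 0.2854]), (58.3, 23.2), np.float64(0.33319420925032067))
lighter blue [0.5054 0.2854] along -12.5 across -2.4 mm
```

View pics/t3.png

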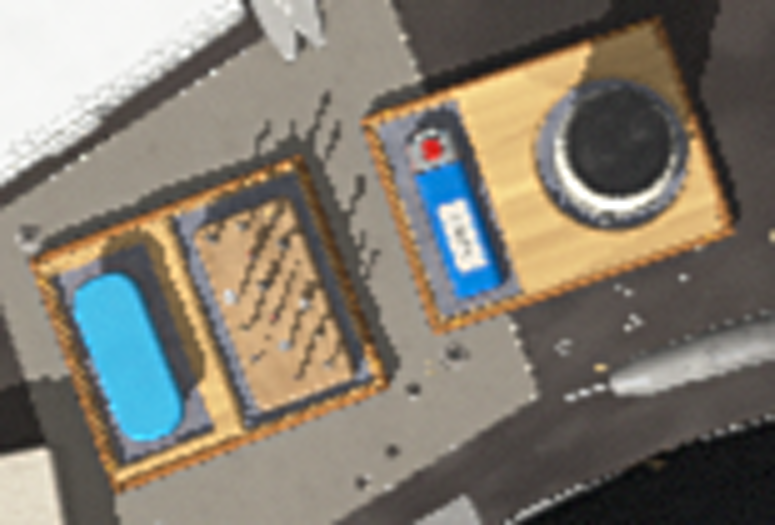

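View pics/s3.png

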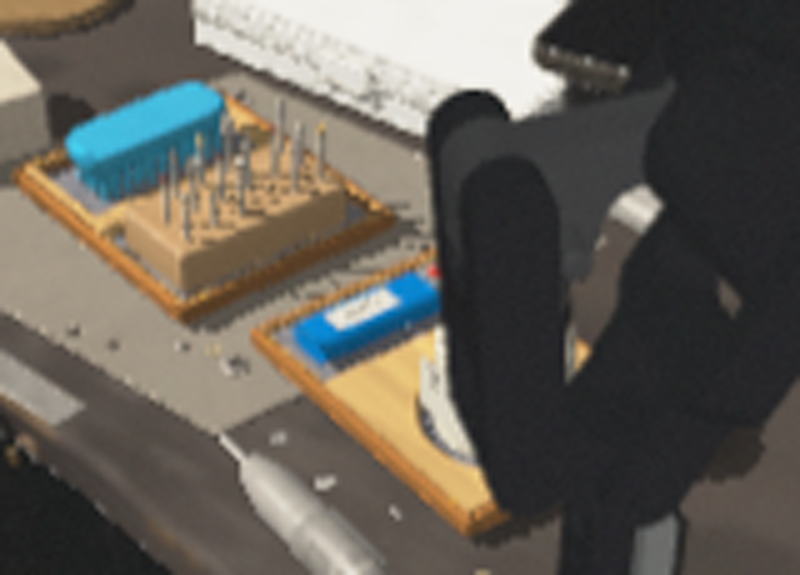

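Seen from above, all four pieces lie inside their pockets with felt showing round them. In the side view the arm hides the jar, so I'll clear it for one last two-view check.

```bash
python3 - <<'E'
from arm import *
from vis import *
import pickle
manip.move_pose([.158,-.55,.3],[PI,0,.6])
d={n:manip.get_image(n) for n in("top","side")};pickle.dump(d,open("v4.pkl","wb"));S=d["side"]
b=cv2.resize(S["img"][170:285,250:410],None,fx=5,fy=5,interpolation=cv2.INTER_CUBIC)
cv2.imwrite("pics/s4.png",b[:,:,::-1]);st("")
E
```

```text
t=36.2 [ 0.1602 -0.5491  0.3003] w=0.749 g=0.0 [-0.3 -0.1  0.2]
```

View pics/s4.png

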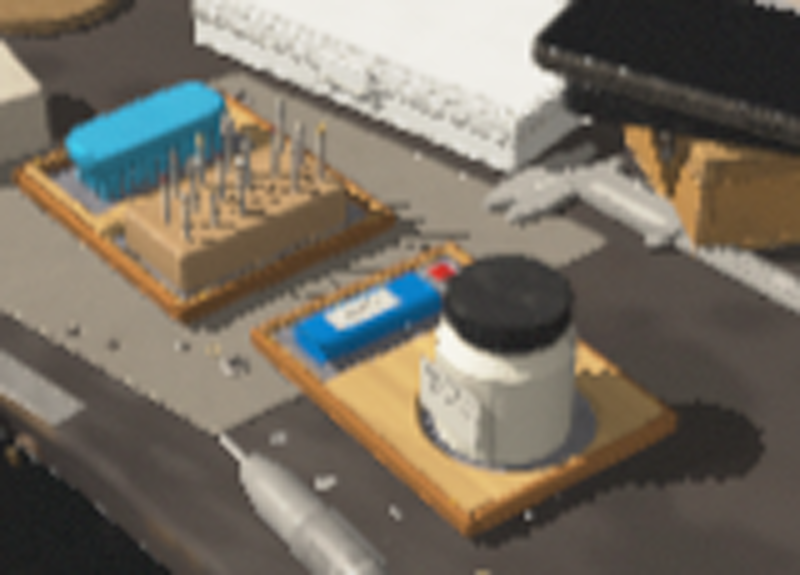

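The jar stands upright in the well (cap centre about (511,288) in the crop), and the other three lie within their rims. I'll triangulate the tops.

```bash
python3 - <<'E'
from vis import *
import pickle
np.set_printoptions(precision=4,suppress=True)
d=pickle.load(open("v4.pkl","rb"));T,S=d["top"],d["side"]
fT=lambda x,y:(230-.4+x/5,205-.4+y/5); fS=lambda x,y:(250-.4+x/5,170-.4+y/5)
for n,a,b in(("cap centre",(620,138),(511,288)),("stand low-left",(262,410),(127,212)),("stand low-right",(352,385),(182,262)),("lighter low-right",(496,287),(318,345)),("lighter low-left",(460,297),(295,325)),("label centre",(461,237),(363,311))):
    p,g=tri(T,fT(*a),S,fS(*b));print(n,p,g)
def off(n,p,pc,ang):
    e=np.array(p)-pc;u=np.array([np.cos(ang),np.sin(ang)]);print(n,1e3*np.array([e@u,e@[-u[1],u[0]]]))
off("jar",tri(T,fT(620,138),S,fS(511,288))[0][:2],(.5409,.2201),.331)
Q=np.array([plane(T,fT(*q),.028)[:2] for q in((262,410),(352,385),(195,228),(290,198))]);off("stand",Q.mean(0),(.4766,.3693),.367)
E
```

```text
cap centre [0.5402 0.219  0.0716] 0.0012306568517232368
stand low-left [0.4289 0.3711 0.0263] 0.001359118575608892
stand low-right [0.4411 0.3322 0.0254] 0.004210664756242685
lighter low-right [0.4817 0.2707 0.0201] 0.00014642454815163582
lighter low-left [0.4771 0.2864 0.0193] 0.00027322873915883725
label centre [0.5039 0.2858 0.0204] 0.0012616697182372253
jar [-1.0695 -0.8122]
stand [-4.1909 -1.8714]
```

```bash
python3 -c "
from rig import manip
print(manip.hand_in())"
```

```text
the job is handed in; nothing more can be done
None
```

I handed in the job with all four pieces released, each in its own pocket and about 4 mm or less off centre by my camera measurements. Touchdown heights put each piece on its pocket floor, and neither the jar nor the stand tipped. I never went near the fire brick, but I didn't measure it again. The arm finished at about 36 s of the 88 s, and the hand-in gave no verdict.

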